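# Refit the knob of a vacuum manifold valve and close the valve

## Robot

A 7-joint arm with a two-finger parallel gripper is mounted at the origin on a cart in front of the work surface, level with it; the furniture and walls round the work are solid. World frame = base frame: x ahead of the robot, y to its left, z up, the work surface at z = 0. Lengths are in mm, angles in rad, forces in N, time in s.
With the tool pointing down it reaches from about 400 to 875 mm from the base axis. Payload 4.4 kg.
Tool frame: the origin (TCP) lies at the very end of the fingers, on their centre line; the grasp point (between the pads) lies 19 mm behind it; z points along the fingers, y is the line along which they close (so a half turn about z gives the same grasp; the last joint's range is limited). The gripper opens to 85 mm and grips with 20 to 120 N. Pads are 22 mm wide; open, the fingers measure 114 mm over their backs; the gripper's body (76 mm by 85 mm) begins 54 mm behind the grasp point. The pads swing forward as they close: fully open they stand 13 mm farther back than shut.
Start: joints at [1.273, 0.628, 0.038, 1.517, -0.027, 0.996, -0.02], TCP at [149.352, -632.623, 231.313] pointing down, gripper open.
Joint ranges: [-3.06, 3.06], [-0.37, 2.12], [-1.25, 1.32], [0.18, 2.47], [-1.1, 4.24], [0.23, 1.98], [-2.94, 2.94]. Speed limits (rad/s): [2.57, 2.57, 3.14, 3.14, 3.14, 3.14, 3.14].

## Interface

Orientations are given as [roll, pitch, yaw] about the fixed x, y, z axes, in that order (R = Rz(yaw) Ry(pitch) Rx(roll)).
In Python, from cell import sensors, get_image, camera_params, order gives the robot as it stands.
- The arm moves only by the shell command python3 -m inch 'ROWS' [OPENING]. ROWS is JSON, a list that holds one entry, the list of rows, each a list of 4 numbers: the shift along the tool's x, y, z in cm, then the turn about the tool's z in degrees. A call has 1 to 8 rows; each row is the pose to reach, as a shift and turn from the pose commanded when the call began, along the tool's axes at that moment; what a row does not reach only later rows make up. A row lasts 1/12 s, in which the tool goes at most 41.7 mm and 7.16 degrees, less where a joint would pass 70% of its speed; a pose out of reach is approached as far as the arm can. A call with a gripper value outside its range is refused whole. OPENING is the finger opening in cm, from 0 to 8.54, set as the call begins (- or left out, the last holds). The fingers move at their own pace and stop on an object; the grip force is fixed at half the most. Time passes only in rows, so rows that repeat a pose let the fingers close. It gives the time, the measured TCP pose, the force, the opening and the grip force at its end, in the units of the state.
- sensors.read_state(): the state, without advancing time (a new reading comes with each control period).
- get_image(name): name is "side" or "top"; returns the picture (420x560x3 uint8, blue, green, red); there is no depth.
- camera_params(name): a dict with "mtx" (3x3 intrinsics, pixels), "D" ([k1, k2, p1, p2, k3] as OpenCV has them; the pictures are not rectified), "rvec" (rotation vector, rad) and "tvec" (3), from world to camera coordinates, as OpenCV has them. Camera axes: x right, y down, z forward; pixel columns grow to the right and rows downward; lengths in mm; the calibration is good to about 2 mm. A picture is of the moment at which its call begins. camera_params takes no time and is no camera call.
- order.finish_job(): hands the job in; it is judged then, once.
The state is a dict: "clock": time; "qpos": joint angles; "qd": joint speeds; "tau": joint torques, N m; "eef_pos": TCP position; "tool_rot": TCP orientation; "force": force on the tool from outside, world axes, zero at the start; "torque": the same for the moment, N m; "width": finger opening in mm; "gripper_force": force on a finger pad.
Only numpy, scipy, OpenCV 4.12 (cv2) and the standard library are available. Lean on these libraries where they do the work, as an engineer would, in place of code of your own. Each camera call takes 0.05 s, during which the arm holds its last target. There are 200 camera calls.

## Task

The knob of one valve of the vacuum manifold has come off and stands on the bench. Set it upright on the bare stem and, pressing only lightly (well under 30 N, or the soft metal of the stem is chewed up), turn it slowly until it drops over the flat of the stem and sits fully home on its collar; then turn the valve clockwise to its stop, so that it is closed with the pointer square to the front of the manifold like its two neighbours, let go, and leave the other things on the bench where they are.

Things in the scene. Friction and masses are not known exactly. Their poses are not given: they have to be found in the camera images.
- knob: Loose black bar-grip valve knob of cast metal, about 180 g, 46 mm tall, standing upright on its hub. Origin: centre of the hub's underside, z up. Ribbed round hub, 35 mm in diameter, z 0 to 22.5 mm; on it a bar grip along x, z 22 to 46 mm, 13 mm thick (y) from x = -20 to +24 mm, narrowing to an 8 mm thick nose from x = -20 to -28 mm: the pointer (own -x).
- knob_grip (a point): Middle of the loose knob's 13 mm thick bar grip, on its axis, 38 mm above its underside (the hub, wider than the grip, begins 15 mm below this point).
- knob_bore (a point): Mouth of the blind bore in the knob's underside, 20 mm deep: a 45 degree lead-in, 25 mm wide at the mouth, up to z = 3 mm; then a round 18.8 mm hole; from z = 6 mm up the hole is a D with its flat 4.2 mm from the axis, on the pointer side.
- knob_pointer (a point): Tip of the loose knob's pointer: 28 mm from its axis along its own -x, 40 mm above its underside.
- manifold: Fixed three-valve vacuum manifold: aluminium bar 50 x 320 x 36 mm on two feet, top 52 mm above the bench. Origin on the bench under the bare stem; -x is its front (brass hose barbs); its -y runs along the bar from the bare stem to the two other valves (y = -98, -196 mm; 112 mm high with fixed knobs, both closed) and a gauge (y = -256 mm). It ends at y = +30 mm, with a barb to +65.
- valve_seat (a point): Centre of the flat top of the bare valve's collar, 34 mm in diameter, 66 mm above the bench, on the stem's axis; axes as the manifold's. The knob's underside rests here when home.
- stem_end (a point): Centre of the top end of the bare steel valve stem, 18 mm above its collar, axes as the manifold's (they do not turn with the stem). Stem 18 mm thick, upright, with one flat 3 mm from its axis. Not lined up, the knob stands with its D's edge on this end, 12 mm above home; within about 0.12 rad of the stem it drops if centred; when home it has about 0.15 rad of play either way.
- closed_mark (a point): Raised mark on the valve's flange, 22 mm in front of the stem. Stem at its clockwise stop (seen from above): closed, flat facing this mark. Fully open: half a turn anticlockwise, at its other stop. It was left 0.3 to 1.9 rad open (not measured). It turns stiffly (about 0.15 N m) and stays where left; a knob pressed hard but not lined up can drag it round.
- filter_box: Bystander: small carton, 40 x 62 x 24 mm; origin at the centre of its underside. Leave alone.
- sample_bottle: Bystander: white sample bottle, 54 mm wide, 103 mm tall; origin at the centre of its underside. Leave alone.
- tweezers: Bystander: steel tweezers lying flat, 120 mm long, 6 mm high; origin at the centre of their underside. Leave alone.
Not all that is in view belongs to the job. Of the things that look like the knob, the middle-sized one is meant.

How it is judged (in metres and radians):
On the way:
1. the knob has dropped over the flat of the bare stem (underside less than 9 mm above the collar, on the stem's axis) (z of knob in the frame of valve_seat between -0.003 and 0.009 m and horizontal distance between knob and valve_seat below 0.003 m), for 0.1 s.
At the end, for the whole second after the job is handed in: Knob fully home on the bare stem (underside within 2 mm of the collar, centred within 2.5 mm, upright within 0.06 rad), at rest; valve closed: pointer facing the manifold front, its tip at most 2.5 mm short of square on the open side or 8 mm past it (z of knob in the frame of valve_seat between -0.002 and 0.002 m and horizontal distance between knob and valve_seat below 0.0025 m and angle between knob's own z axis and vertical below 0.06 rad and x of knob_pointer in the frame of valve_seat below -0.02 m and y of knob_pointer in the frame of valve_seat between -0.0025 and 0.008 m and linear speed of knob below 0.01 m/s and angular speed of knob below 0.1 rad/s); the robot touches nothing.
It fails at once if the knob is pressed on the stem or manifold with more than 30 N while it has not yet dropped over the flat (contact force between knob and manifold above 30 N and z of knob in the frame of valve_seat above 0.01 m).
It fails at once if the filter carton is moved by more than 3 cm (distance of filter_box from where it was at the start of the episode above 0.03 m).
It fails at once if the sample bottle is moved by more than 3 cm or tipped (distance of sample_bottle from where it was at the start of the episode above 0.03 m or angle between sample_bottle's own z axis and vertical above 0.4 rad).
It fails at once if the tweezers are moved by more than 3 cm (distance of tweezers from where it was at the start of the episode above 0.03 m).
It also fails if it takes over 67 s, if anything falls off the work surface, if the arm or the gripper's body presses on something with over 40 N, if the wrist force passes 120 N, or if a joint passes its speed limit or range.

## Working session

There is one attempt and no reset: what is moved stays moved. The work goes in short steps, Python scripts to look and compute and a shell command to move; the robot and the scene stay as the last step left them, time stands still between calls to the robot, and variables do not carry over. Pictures are saved under pics/ and viewed, at most 10 in all, crops included, and the job is handed in when it is done.

```bash
ls; mkdir -p pics
python3 - <<'E'
from cell import *
import cv2
for n in("top","side"):
    cv2.imwrite(f"pics/{n}0.png",get_image(n)); print(camera_params(n))
print(sensors.read_state())
E
```

```text
pics
{'mtx': array([[486.42134379,   0.        , 274.05650162],
       [  0.        , 486.42134379, 206.19242882],
       [  0.        ,   0.        ,   1.        ]]), 'D': array([-0.15611048,  0.        ,  0.        ,  0.        ,  0.        ]), 'rvec': array([ 2.48974493, -1.50903207,  0.18965781]), 'tvec': array([-313.60198379,  480.48947153, 1182.14620137])}
{'mtx': array([[546.85037092,   0.        , 278.17550019],
       [  0.        , 546.85037092, 209.72197148],
       [  0.        ,   0.        ,   1.        ]]), 'D': array([-0.01959006,  0.        ,  0.        ,  0.        ,  0.        ]), 'rvec': array([ 0.34293638, -2.69166505,  1.30234832]), 'tvec': array([544.32356095, 206.75984665, 922.62904858])}
{'clock': 0.1, 'qpos': array([ 1.2731791 ,  0.6292296 ,  0.03843255,  1.51824627, -0.02701177,
        0.99629278, -0.01995385]), 'qd': array([ 4.26368096e-05, -1.54569844e-03,  4.39653295e-04, -3.14755162e-03,
       -4.93166602e-04,  8.95425295e-04, -4.43452148e-04]), 'tau': array([ 3.09389448e-03, -5.64539444e+01,  1.23138864e+00, -1.93975085e+01,
        1.15876616e-02,  5.38838940e-03, -2.05422474e-06]), 'eef_pos': array([ 149.25122501, -632.07424995,  230.50334115]), 'tool_rot': array([-3.13993391e+00, -2.30645912e-06,  2.31867343e-01]), 'force': array([-0.33085157,  0.27293598,  0.13359055]), 'torque': array([0.00921685, 0.00134396, 0.01256227]), 'gripper_force': 0.0, 'width': 85.77147107317462}
```

View pics/top0.png

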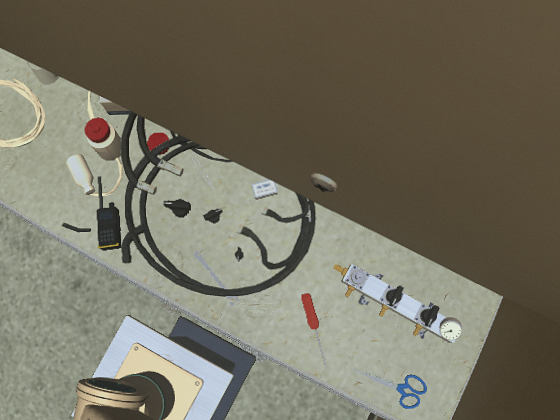

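View pics/side0.png

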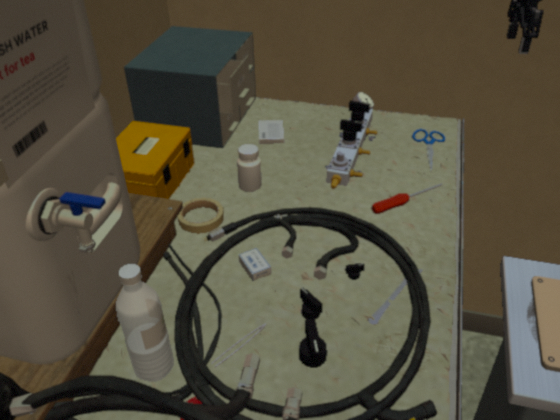

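Candidates for the knob in the top picture: (178,208) large, (212,215) middle, (239,254) small, plus the fixed knobs at (395,296) and (429,315). By description it's (212,215). I'll check close up.

```bash
cat > h.py <<'E'
import numpy as np, cv2
from cell import *
def ray(n,uv):
    c=camera_params(n); R=cv2.Rodrigues(c["rvec"])[0]
    p=cv2.undistortPoints(np.array([[uv]],float),c["mtx"],c["D"])[0,0]
    return -R.T@c["tvec"], R.T@np.array([p[0],p[1],1])
def atz(n,uv,z):
    o,d=ray(n,uv); return o+d*(z-o[2])/d[2]
def proj(n,P):
    c=camera_params(n); return cv2.projectPoints(np.array(P,float).reshape(-1,1,3),c["rvec"],c["tvec"],c["mtx"],c["D"])[0][:,0]
def tri(a,b):
    (o1,d1),(o2,d2)=ray("top",a),ray("side",b)
    s=np.linalg.lstsq(np.c_[d1,-d2],o2-o1,rcond=None)[0]
    return (o1+d1*s[0]+o2+d2*s[1])/2, np.linalg.norm(o1+d1*s[0]-o2-d2*s[1])
E
python3 - <<'E'
from h import *
t=cv2.imread("pics/top0.png");s=cv2.imread("pics/side0.png")
def crop(i,x,y,w,h,k): return cv2.resize(i[y:y+h,x:x+w],None,fx=k,fy=k,interpolation=cv2.INTER_CUBIC)
a=np.vstack([np.hstack([crop(t,160,190,100,75,4),crop(t,330,255,100,75,4)]),
 np.hstack([crop(s,290,280,50,37,8)[:296],crop(s,315,130,50,37,8)[:296]])if 0 else np.hstack([crop(s,270,260,100,75,4),crop(s,310,85,100,75,4)]) ])
cv2.imwrite("pics/c1.png",a)
for p in[(178,208),(212,215),(239,254)]: print(atz("top",p,20))
for p in[(312,352),(311,305),(354,271)]: print(atz("side",p,20))
print(atz("top",(358,277),84),atz("top",(395,296),100),atz("top",(429,315),100))
print(atz("side",(341,158),84),proj("top",[0,0,0]), proj("top",[149,-632,231]))
E
```

```text
[458.16558638 174.12233043  20.        ]
[483.6641757   83.85687972  20.        ]
[425.54650578 -29.24620311  20.        ]
[460.15662062 174.37015275  20.        ]
[483.19151572  76.92657118  20.        ]
[423.40961824 -24.64676197  20.        ]
[ 502.30817822 -322.26959073   84.        ] [ 498.88879784 -420.16398929  100.        ] [ 494.88534934 -513.51510166  100.        ]
[ 499.83748768 -302.68503672   84.        ] [[149.76332781 396.62987655]] [[427.79230755 487.91338426]]
```

View pics/c1.png

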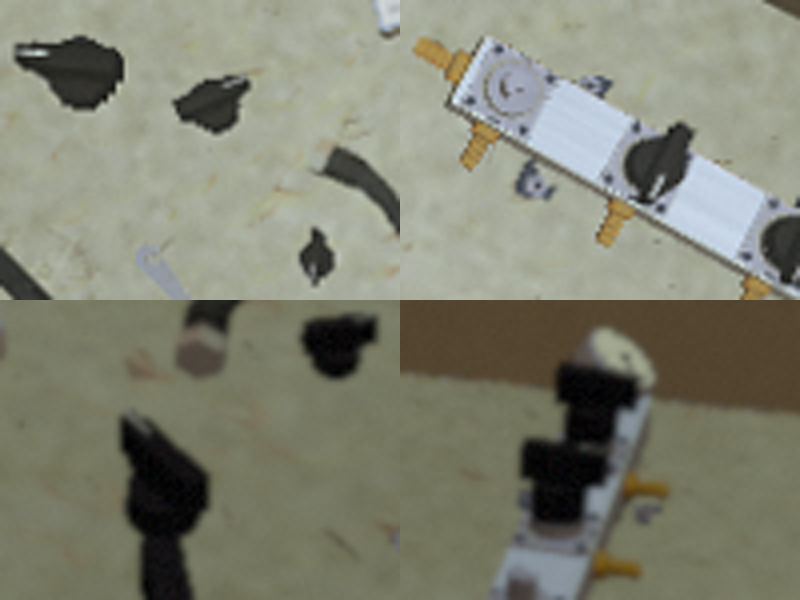

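The crop confirms the middle-sized knob at top (213,216), with its pointer (white line) ending near (222,210) and its tail at (204,217). The bare stem is at (357.5,276). Next I'll measure these and zoom in on the stem.

Run:
```python
from h import *
t=get_image("top");s=get_image("side")
def crop(i,x,y,w,h,k): return cv2.resize(i[y:y+h,x:x+w],None,fx=k,fy=k,interpolation=cv2.INTER_CUBIC)
a=np.vstack([np.hstack([crop(t,342,262,32,24,12),crop(t,198,204,32,24,12)]),
 np.hstack([crop(s,325,140,32,24,12),crop(s,294,284,48,36,8)]) ])
cv2.imwrite("pics/c2.png",a)
```

```text
(no output)
```

View pics/c2.png

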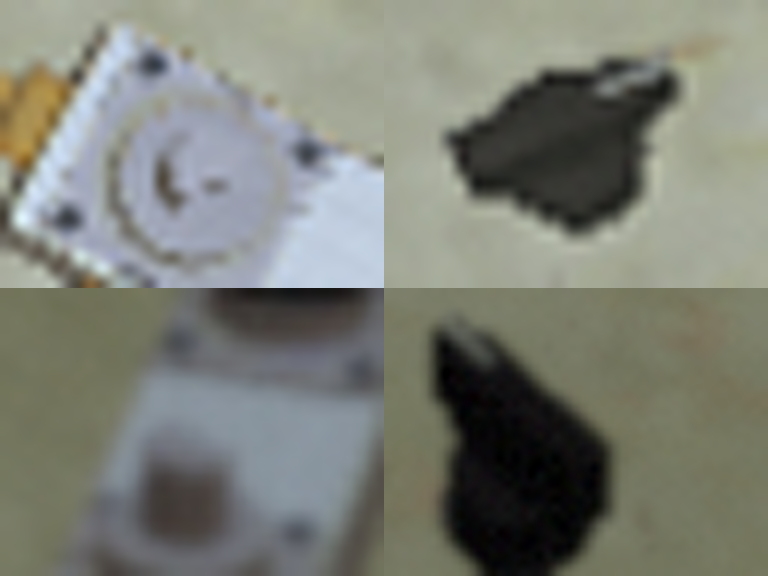

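Run:
```python
from h import *
print("stem",tri((359.2,276.5),(340.3,153)), atz("top",(359.2,276.5),84),"collar",atz("top",(357.3,276.1),66), atz("side",(340.3,153),84))
tip=atz("top",(221.3,210.2),46);tail=atz("top",(204,217.25),46)
u=(tip-tail);L=np.linalg.norm(u);u/=L
print("tip",tip,"tail",tail,L,"dir",np.arctan2(u[1],u[0]),"axis",tail+u*24,tip-u*28,"side tip",atz("side",(301.4,287.8),46))
C=(tip+tail)/2-u*2
print(proj("side",[C-[0,0,46],C,tip]))
# fixed knobs prediction for yaw
S=atz("top",(359.2,276.5),84)
for yaw in(-.06,-.03,0,.03):
    M=lambda p:[S[0]+np.cos(yaw)*p[0]-np.sin(yaw)*p[1],S[1]+np.sin(yaw)*p[0]+np.cos(yaw)*p[1],p[2]]
    print(yaw,proj("top",[M((0,0,66)),M((-25,30,52)),M((25,30,52)),M((25,-290,52)),M((-25,-290,52)),M((0,-256,70))]).round(1).tolist())
```

```text
stem (array([ 505.06724213, -324.48244878,   82.79658866]), np.float64(0.19327768656762)) [ 504.75195783 -324.36596022   84.        ] collar [ 506.73746781 -321.48418104   66.        ] [ 504.89576084 -322.61442875   84.        ]
tip [502.02514667  62.55702868  46.        ] tail [464.80203234  93.24192823  46.        ] 48.240266386455836 dir -0.6894135644019456 axis [483.32089243  77.97589335  46.        ] [480.4198099   80.36740271  46.        ] side tip [503.39987086  65.03982689  46.        ]
[[311.25371901 313.71760547]
 [311.7454355  295.84613354]
 [302.49033976 286.93188752]]
-0.06 [[358.0, 277.3], [341.8, 280.5], [351.5, 263.4], [461.9, 327.5], [453.0, 345.2], [448.3, 329.5]]
-0.03 [[358.0, 277.3], [341.9, 280.9], [351.1, 263.5], [463.1, 324.3], [454.8, 342.3], [449.6, 326.7]]
0 [[358.0, 277.3], [342.0, 281.4], [350.6, 263.7], [464.2, 321.0], [456.5, 339.2], [450.9, 323.9]]
0.03 [[358.0, 277.3], [342.1, 281.9], [350.2, 263.9], [465.2, 317.7], [458.0, 336.1], [452.1, 321.1]]
```

Run:
```python
import cv2
t=cv2.imread("pics/top0.png"); cv2.imwrite("pics/c3.png",cv2.resize(t[250:350,330:470],None,fx=5.7,fy=5.7,interpolation=cv2.INTER_CUBIC))
```

```text
(no output)
```

View pics/c3.png

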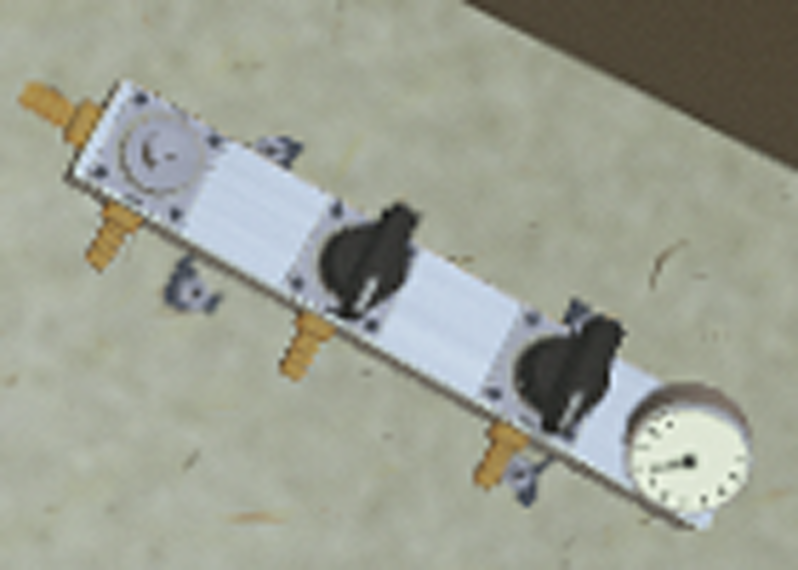

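The manifold yaw is about -0.02 rad, the stem is at about (505,-323), and the knob axis is at about (482,80) with its pointer at -0.69 rad. I'll grip with tool yaw 2.45 (pointer along tool -x), so the wrist has room for the whole clockwise sweep.

```bash
cat >> h.py <<'E'
def st():
    s=sensors.read_state(); return s
def go(x,y,z,yaw=None):
    s=st(); p=s["eef_pos"]; a=s["tool_rot"][2]; d=np.array([x,y,z])-p
    t=0 if yaw is None else -np.degrees((yaw-a+np.pi)%(2*np.pi)-np.pi)
    print("t%.1f"%s["clock"],"pos",p.round(1),"yaw %.3f"%a,"q5-7",s["qpos"][4:].round(2),"f",s["force"].round(1),"Tz %.2f"%s["torque"][2],"w %.1f"%s["width"])
    print("row",np.round([(np.cos(a)*d[0]+np.sin(a)*d[1])/10,(np.sin(a)*d[0]-np.cos(a)*d[1])/10,-d[2]/10,t],2))
E
python3 -m inch '[[[37,-30,0,-57],[37,-30,0,-57],[37,-30,0,-57],[37,-30,0,-57],[37,-30,0,-57],[37,-30,0,-57],[37,-30,0,-57],[37,-30,0,-57]]]' 4.5; python3 -c "
from h import *
go(482,80,150,2.45)"
```

```text
clock: 0.87
eef_pos: [353.9, -367.1, 231.5]
tool_rot: [3.141, 0.0, 1.232]
force: [0.9, -0.2, 0.3]
width: 44.8
gripper_force: 0.0
t0.9 pos [ 353.9 -367.1  231.5] yaw 1.232 q5-7 [0.15 0.82 0.26] f [ 0.9 -0.2  0.3] Tz 0.01 w 44.8
row [ 46.43  -2.76   8.15 -69.76]
```

```bash
python3 -m inch '[[[46.4,-2.8,8,-70],[46.4,-2.8,8,-70],[46.4,-2.8,8,-70],[46.4,-2.8,8,-70],[46.4,-2.8,8,-70],[46.4,-2.8,8,-70],[46.4,-2.8,8,-70],[46.4,-2.8,8,-70]]]' 4.5; python3 -c "
from h import *
go(482,80,100,2.45)"
```

```text
clock: 1.53
eef_pos: [445.3, -51.8, 174.6]
tool_rot: [3.141, 0.0, 2.232]
force: [-0.1, -0.6, 0.3]
width: 44.9
gripper_force: 0.0
t1.5 pos [445.3 -51.8 174.6] yaw 2.232 q5-7 [0.39 0.65 0.3 ] f [-0.1 -0.6  0.3] Tz -0.04 w 44.9
row [  8.15  10.99   7.46 -12.48]
```

```bash
python3 -m inch '[[[8.2,11,7.5,-12.5],[8.2,11,7.5,-12.5],[8.2,11,7.5,-12.5],[8.2,11,7.5,-12.5],[8.2,11,7.5,-12.5],[8.2,11,7.5,-12.5],[8.2,11,7.5,-12.5],[8.2,11,7.5,-12.5]]]' 4.5; python3 -c "
from h import *
go(482,80,60,2.45)
t=get_image('top');s=get_image('side')
f=lambda i,x,y,w,h,k: cv2.resize(i[y:y+h,x:x+w],None,fx=k,fy=k,interpolation=cv2.INTER_CUBIC)
cv2.imwrite('pics/c4.png',np.hstack([f(t,180,180,66,80,6),f(s,275,240,66,80,6)]))
p=st()['eef_pos'];print(proj('top',[p]),proj('side',[p]))
"
```

```text
clock: 2.2
eef_pos: [482.3, 76.9, 100.1]
tool_rot: [-3.141, 0.001, 2.443]
force: [0.9, -0.4, -0.1]
width: 44.9
gripper_force: 0.0
t2.2 pos [482.3  76.9 100.1] yaw 2.443 q5-7 [0.54 0.54 0.12] f [ 0.9 -0.4 -0.1] Tz -0.01 w 44.9
row [ 0.22  0.22  4.01 -0.43]
[[210.04796629 208.93755249]] [[312.28168106 272.25309274]]
```

View pics/c4.png

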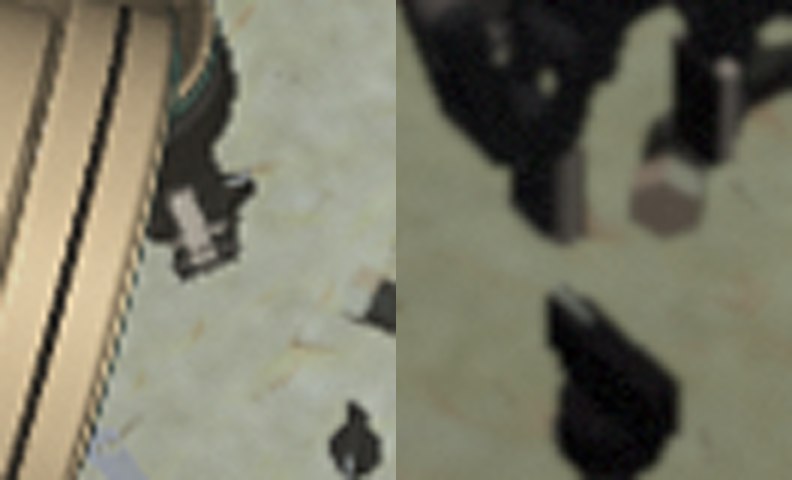

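The open fingers straddle the bar: fingertips in the side crop at about (565,240) and (710,160), with the knob below at (615,370). I'll descend and grip.

```bash
python3 -m inch '[[[0.2,0.2,2.5,-0.4],[0.2,0.2,5,-0.4],[0.2,0.2,6.5,-0.4],[0.2,0.2,7,-0.4],[0.2,0.2,7.4,-0.4],[0.2,0.2,7.4,-0.4]]]' 4.5; python3 -m inch '[[[0,0,0,0],[0,0,0,0],[0,0,0,0],[0,0,0,0],[0,0,0,0],[0,0,0,0],[0,0,0,0],[0,0,0,0]]]' 0; python3 -c "
from h import *
go(505,-323,150,2.05)"
```

```text
clock: 2.8
eef_pos: [482.2, 80.9, 25.9]
tool_rot: [-3.142, 0.0, 2.451]
force: [0.1, 0.1, -0.2]
width: 44.9
gripper_force: 0.0
clock: 3.47
eef_pos: [482.9, 81.6, 26.7]
tool_rot: [3.14, 0.001, 2.452]
force: [-0.1, 0.4, 6.1]
width: 11.4
gripper_force: 61.7
t3.5 pos [482.9  81.6  26.7] yaw 2.452 q5-7 [0.65 0.36 0.02] f [-0.1  0.4  6.1] Tz -0.03 w 11.4
row [-27.45 -29.8  -12.33  23.02]
```

```bash
python3 -m inch '[[[0,0,-1.5,0],[0,0,-4,0],[0,0,-8,0],[0,0,-12,0],[0,0,-12.5,0],[0,0,-12.5,0]]]'; python3 -m inch '[[[-2,-2.2,0,3],[-4.4,-5,0,6],[-7,-7.7,0,10],[-9.5,-10.5,0,13],[-12,-13.2,0,16],[-14.5,-16,0,18],[-17,-18.5,0,20],[-19.5,-21,0,23]]]'; python3 -c "
from h import *
go(505,-323,150,2.05)"
```

```text
clock: 3.97
eef_pos: [483.7, 81.5, 153.1]
tool_rot: [3.138, 0.004, 2.451]
force: [-0.0, -0.4, -2.3]
width: 11.1
gripper_force: 60.6
clock: 4.63
eef_pos: [496.8, -206.5, 148.6]
tool_rot: [-3.138, -0.003, 2.048]
force: [1.0, 0.4, -1.9]
width: 11.6
gripper_force: 60.6
t4.6 pos [ 496.8 -206.5  148.6] yaw 2.048 q5-7 [0.4  0.72 0.43] f [ 1.   0.4 -1.9] Tz 0.04 w 11.6
row [-10.72  -4.63  -0.14  -0.11]
```

```bash
python3 -m inch '[[[-3,-1.3,0,0],[-6,-2.6,0,0],[-9,-3.9,0,0],[-10.7,-4.6,1,0],[-10.7,-4.6,2,0],[-10.7,-4.6,2.8,0],[-10.7,-4.6,2.8,0],[-10.7,-4.6,2.8,0]]]'; python3 -c "
from h import *
go(505,-323,120,2.05)
t=get_image('top');s=get_image('side')
f=lambda i,x,y,w,h,k: cv2.resize(i[y:y+h,x:x+w],None,fx=k,fy=k,interpolation=cv2.INTER_CUBIC)
cv2.imwrite('pics/c5.png',np.hstack([f(t,325,240,50,70,8),f(s,315,105,50,70,8)]))
p=st()['eef_pos'];print(proj('top',[p,p-[0,0,26.7]]),proj('side',[p,p-[0,0,26.7]]))
"
```

```text
clock: 5.3
eef_pos: [506.7, -318.4, 121.3]
tool_rot: [-3.14, -0.004, 2.053]
force: [-0.2, 0.8, -1.3]
width: 11.4
gripper_force: 60.6
t5.3 pos [ 506.7 -318.4  121.3] yaw 2.053 q5-7 [0.43 0.76 0.61] f [-0.2  0.8 -1.3] Tz -0.02 w 11.4
row [-0.32 -0.36  0.13  0.17]
[[360.50953196 272.45059487]
 [358.6595482  273.82152787]] [[339.6024997  138.60749199]
 [339.00541974 149.01197445]]
```

View pics/c5.png

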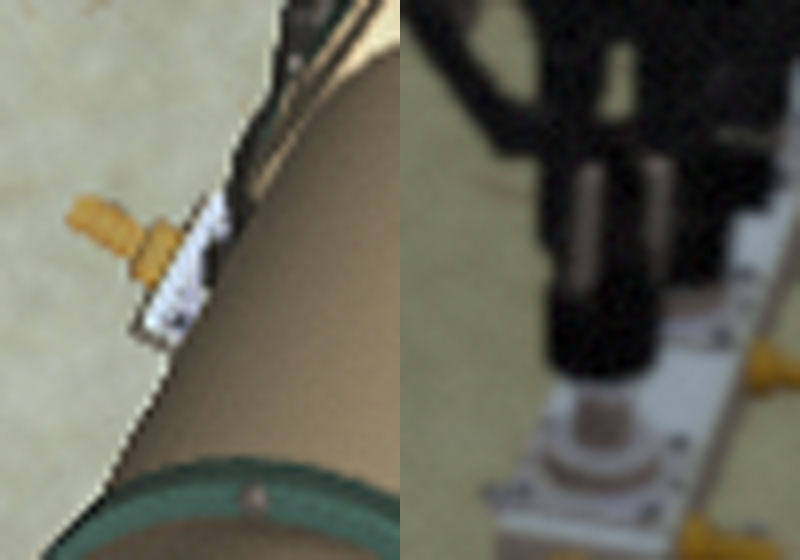

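```bash
python3 -c "
from h import *
p=np.array([505,-323,84.]);b=proj('side',[p])[0]
print(b,[(proj('side',[p+d])[0]-b)*8 for d in 10*np.eye(3)])
q=np.array([506.7,-318.4,94.6])
a=np.linspace(0,6.283,60)
def ell(c,r):
    P=proj('side',[c+[r*np.cos(t),r*np.sin(t),0] for t in a]); P=(P-[315,105]+.5)*8+[400,0]
    return P.min(0).round(),P.max(0).round()
print('hub',ell(q,17.5),'stemend',ell(p,9),'collar',ell(p-[0,0,18],17),'collarbase',ell(p-[0,0,22],17))
"
```

```text
[340.28381887 152.90421852] [array([-35.30044289,  -4.4236848 ]), array([-6.2422428 , 18.78649333]), array([  1.81307338, -30.50828394])]
hub (array([536., 330.]), array([663., 397.])) stemend (array([574., 370.]), array([639., 405.])) collar (array([543., 409.]), array([664., 475.])) collarbase (array([542., 421.]), array([663., 487.]))
```

```bash
python3 -c "
from h import *
s=get_image('side').astype(int).mean(2)
print('col',[(r,s[r,338:344].round().astype(int).tolist()) for r in range(136,168)])
for r in(142,146,148,149,150,151,156,158): print(r,s[r,328:352].astype(int))
"
```

```text
col [(136, [59, 39, 17, 15, 16, 17]), (137, [58, 35, 17, 8, 11, 10]), (138, [55, 35, 10, 8, 8, 11]), (139, [54, 32, 15, 9, 7, 9]), (140, [45, 23, 9, 0, 2, 7]), (141, [30, 18, 7, 0, 8, 6]), (142, [16, 9, 6, 7, 7, 11]), (143, [12, 11, 5, 0, 8, 8]), (144, [11, 3, 3, 1, 1, 9]), (145, [6, 6, 5, 7, 8, 8]), (146, [4, 1, 5, 7, 8, 5]), (147, [7, 8, 6, 7, 8, 8]), (148, [4, 8, 11, 6, 9, 6]), (149, [5, 3, 6, 2, 6, 9]), (150, [9, 13, 3, 8, 5, 12]), (151, [20, 12, 11, 16, 25, 37]), (152, [55, 54, 54, 57, 65, 78]), (153, [93, 95, 96, 97, 101, 109]), (154, [93, 97, 102, 104, 106, 114]), (155, [76, 78, 85, 89, 90, 102]), (156, [64, 65, 69, 70, 75, 90]), (157, [61, 62, 63, 65, 71, 86]), (158, [61, 63, 64, 64, 71, 85]), (159, [61, 62, 63, 67, 71, 85]), (160, [72, 70, 69, 70, 80, 93]), (161, [95, 90, 88, 91, 98, 106]), (162, [109, 107, 106, 108, 109, 113]), (163, [102, 106, 108, 109, 106, 103]), (164, [80, 86, 87, 89, 88, 86]), (165, [70, 71, 72, 76, 78, 77]), (166, [84, 83, 80, 82, 87, 93]), (167, [108, 108, 108, 107, 110, 114])]
142 [110 108 105 100  82  41  10  15  21  20  15   9   6   7   7  11   4   9
  13  32  48  60  65  64]
146 [109 110 110 104  82  41   7   0   6   4   4   1   4   7   7   5   1   9
  25  64  96 113 117 119]
148 [109 108 106 101  78  37   4   4   3   2   4   7  10   6   8   6   1  12
  41  87 121 126 122 121]
149 [107 108 109 104  87  46  10   7   5   4   5   3   6   1   6   9  10  16
  55 104 137 143 143 139]
150 [109 108 109 108  94  67  43  22  10   2   9  13   3   8   5  12  11  39
  78 121 145 149 151 151]
151 [109 110 108 106 103  94  81  62  41  21  20  11  10  15  25  36  52  77
 109 137 148 151 151 152]
156 [112 113 113 115 117 123 132 131 109  75  63  65  69  70  75  90 118 138
 146 150 151 150 149 150]
158 [114 112 112 113 108 102 109 108  91  68  60  63  64  64  71  84 104 119
 131 139 143 143 142 145]
```

```bash
python3 -m inch '[[[-0.2,-0.15,0,0],[-0.4,-0.33,0.5,0],[-0.4,-0.33,0.8,0],[-0.4,-0.33,1,0],[-0.4,-0.33,1.2,0],[-0.4,-0.33,1.3,0],[-0.4,-0.33,1.3,0]]]';  python3 -m inch '[[[0,0,0.05,0],[0,0,0.1,0],[0,0,0.15,0],[0,0,0.15,0]]]'; python3 -c "
from h import *
go(505.7,-323.5,105,2.05)"
```

```text
clock: 6.03
eef_pos: [506.2, -325.7, 109.5]
tool_rot: [-3.141, -0.001, 2.05]
force: [0.4, -0.1, -2.0]
width: 11.2
gripper_force: 60.6
clock: 6.37
eef_pos: [506.4, -325.8, 108.8]
tool_rot: [3.141, 0.0, 2.05]
force: [-0.7, 1.0, 2.7]
width: 11.8
gripper_force: 61.3
t6.4 pos [ 506.4 -325.8  108.8] yaw 2.050 q5-7 [0.44 0.74 0.61] f [-0.7  1.   2.7] Tz 0.04 w 11.8
row [0.24 0.04 0.38 0.02]
```

```bash
python3 -m inch '[[[0.08,0.01,0,0],[0.16,0.03,0,0],[0.24,0.04,0,0],[0.24,0.04,0,0]]]';  python3 -m inch '[[[0,0,0.08,0],[0,0,0.16,0],[0,0,0.2,0],[0,0,0.2,0],[0,0,0.2,0]]]'; python3 -c "
from h import *
go(505.7,-323.5,105,2.05)"
```

```text
clock: 6.7
eef_pos: [505.4, -323.3, 108.0]
tool_rot: [-3.141, -0.0, 2.051]
force: [0.4, 0.3, -1.8]
width: 11.7
gripper_force: 60.7
clock: 7.12
eef_pos: [505.5, -323.6, 106.2]
tool_rot: [-3.142, -0.0, 2.05]
force: [-1.2, 0.1, -3.2]
width: 11.7
gripper_force: 60.7
t7.1 pos [ 505.5 -323.6  106.2] yaw 2.050 q5-7 [0.44 0.73 0.6 ] f [-1.2  0.1 -3.2] Tz -0.00 w 11.7
row [-0.    0.02  0.12  0.02]
```

```bash
python3 -m inch '[[[0,0,0.05,0],[0,0,0.1,0],[0,0,0.15,0],[0,0,0.15,0]]]';  python3 -m inch '[[[0,0,0.03,0],[0,0,0.06,0],[0,0,0.06,0]]]'; python3 -c "
from h import *
go(505.7,-323.5,105,2.05)"
```

```text
clock: 7.45
eef_pos: [505.6, -323.6, 104.8]
tool_rot: [3.142, 0.0, 2.05]
force: [0.6, 1.3, -0.9]
width: 11.7
gripper_force: 60.8
clock: 7.7
eef_pos: [505.7, -323.6, 104.7]
tool_rot: [3.142, 0.0, 2.05]
force: [-1.5, 1.8, 3.0]
width: 11.2
gripper_force: 61.2
t7.7 pos [ 505.7 -323.6  104.7] yaw 2.050 q5-7 [0.44 0.72 0.6 ] f [-1.5  1.8  3. ] Tz -0.03 w 11.2
row [ 0.01  0.01 -0.03  0.02]
```

```bash
for i in 1; do python3 -m inch '[[[0,0,0,2],[0,0,0,4],[0,0,0,6],[0,0,0,8],[0,0,0,10],[0,0,0,10]]]'; python3 -m inch '[[[0,0,0,2],[0,0,0,4],[0,0,0,6],[0,0,0,8],[0,0,0,10],[0,0,0,10]]]'; done; python3 -c "
from h import *
go(505.7,-323.5,105,2.05)"
```

```text
clock: 8.2
eef_pos: [506.4, -323.0, 104.6]
tool_rot: [3.14, 0.0, 1.876]
force: [0.1, 1.4, 2.7]
width: 11.4
gripper_force: 61.2
clock: 8.7
eef_pos: [506.6, -323.1, 104.6]
tool_rot: [3.14, 0.0, 1.702]
force: [1.0, 1.7, 2.8]
width: 11.2
gripper_force: 61.1
t8.7 pos [ 506.6 -323.1  104.6] yaw 1.702 q5-7 [0.35 0.7  0.34] f [1.  1.7 2.8] Tz 0.02 w 11.2
row [ -0.03  -0.09  -0.04 -19.94]
```

```bash
python3 -m inch '[[[0,0,0,2],[0,0,0,4],[0,0,0,6],[0,0,0,8],[0,0,0,10],[0,0,0,10]]]'; python3 -m inch '[[[0,0,0,2],[0,0,0,4],[0,0,0,6],[0,0,0,8],[0,0,0,10],[0,0,0,10]]]';  python3 -c "
from h import *
go(505.7,-323.5,105,2.05)"
```

```text
clock: 9.2
eef_pos: [506.5, -323.3, 104.5]
tool_rot: [3.14, 0.0, 1.528]
force: [2.1, 2.1, 0.9]
width: 11.5
gripper_force: 61.1
clock: 9.7
eef_pos: [505.9, -323.4, 104.1]
tool_rot: [3.141, -0.0, 1.354]
force: [1.1, 1.2, 0.0]
width: 11.8
gripper_force: 60.9
t9.7 pos [ 505.9 -323.4  104.1] yaw 1.354 q5-7 [0.25 0.68 0.08] f [1.1 1.2 0. ] Tz 0.02 w 11.8
row [-1.000e-02 -2.000e-02 -9.000e-02 -3.991e+01]
```

```bash
python3 -m inch '[[[0,0,0.02,0],[0,0,0.04,0],[0,0,0.06,0],[0,0,0.06,0]]]'; python3 -m inch '[[[0,0,0,2],[0,0,0,4],[0,0,0,6],[0,0,0,6]]]';  python3 -m inch '[[[0,0,0,2],[0,0,0,4],[0,0,0,6],[0,0,0,6]]]'
```

```text
clock: 10.03
eef_pos: [505.8, -323.6, 103.7]
tool_rot: [3.141, -0.0, 1.353]
force: [1.5, 0.9, 0.9]
width: 11.7
gripper_force: 60.9
clock: 10.37
eef_pos: [505.7, -323.2, 103.4]
tool_rot: [-3.142, -0.0, 1.247]
force: [2.0, 1.6, -2.1]
width: 11.6
gripper_force: 60.8
clock: 10.7
eef_pos: [505.8, -323.2, 103.3]
tool_rot: [-3.142, -0.0, 1.143]
force: [2.7, 1.6, -2.4]
width: 11.3
gripper_force: 60.6
```

```bash
python3 -m inch '[[[0,0,0.03,0],[0,0,0.06,0],[0,0,0.1,0],[0,0,0.1,0]]]'; python3 -m inch '[[[0,0,0.03,0],[0,0,0.06,0],[0,0,0.1,0],[0,0,0.1,0]]]';python3 -c "
from h import *
go(505.7,-323.5,105,2.05)"
```

```text
clock: 11.03
eef_pos: [505.8, -323.5, 102.7]
tool_rot: [3.141, -0.0, 1.143]
force: [2.6, 3.3, -0.9]
width: 11.7
gripper_force: 60.8
clock: 11.37
eef_pos: [505.9, -323.5, 101.7]
tool_rot: [3.141, -0.0, 1.143]
force: [3.8, 2.8, -0.3]
width: 11.5
gripper_force: 60.8
t11.4 pos [ 505.9 -323.5  101.7] yaw 1.143 q5-7 [ 0.19  0.66 -0.08] f [ 3.8  2.8 -0.3] Tz -0.00 w 11.5
row [-1.000e-02 -2.000e-02 -3.300e-01 -5.197e+01]
```

```bash
python3 -m inch '[[[0.04,0.02,0,0],[0.04,0.02,0.1,0],[0.04,0.02,0.2,0],[0.04,0.02,0.3,0],[0.04,0.02,0.3,0]]]'; python3 -m inch '[[[0,0,0.1,0],[0,0,0.2,0],[0,0,0.3,0],[0,0,0.3,0]]]';python3 -c "
from h import *
go(505.7,-323.5,92.7,2.05)"
```

```text
clock: 11.78
eef_pos: [505.9, -323.4, 98.3]
tool_rot: [3.142, 0.0, 1.143]
force: [2.5, 1.4, -1.2]
width: 11.5
gripper_force: 60.8
clock: 12.12
eef_pos: [505.9, -323.4, 95.4]
tool_rot: [3.141, -0.0, 1.143]
force: [3.0, 1.6, -0.7]
width: 11.7
gripper_force: 60.8
t12.1 pos [ 505.9 -323.4   95.4] yaw 1.143 q5-7 [ 0.19  0.65 -0.08] f [ 3.   1.6 -0.7] Tz -0.02 w 11.7
row [-2.000e-02 -2.000e-02  2.700e-01 -5.198e+01]
```

```bash
python3 -m inch '[[[0.03,0.02,0.1,0],[0.03,0.02,0.2,0],[0.03,0.02,0.27,0],[0.03,0.02,0.27,0]]]'; python3 -m inch '[[[0,0,0.03,0],[0,0,0.06,0],[0,0,0.06,0],[0,0,0.06,0]]]';python3 -c "
from h import *
go(505.7,-323.5,92.7,-0.02)"
```

```text
clock: 12.45
eef_pos: [506.0, -323.3, 92.8]
tool_rot: [-3.141, 0.0, 1.143]
force: [2.0, 1.5, -0.1]
width: 11.7
gripper_force: 60.8
clock: 12.78
eef_pos: [506.1, -323.2, 92.8]
tool_rot: [3.142, 0.0, 1.143]
force: [0.7, 1.2, 4.3]
width: 12.0
gripper_force: 61.7
t12.8 pos [ 506.1 -323.2   92.8] yaw 1.143 q5-7 [ 0.2   0.65 -0.08] f [0.7 1.2 4.3] Tz -0.04 w 12.0
row [-4.000e-02 -2.000e-02  1.000e-02  6.661e+01]
```

```bash
python3 -m inch '[[[0,0,-0.02,4],[0,0,-0.02,8],[0,0,-0.02,12],[0,0,-0.02,16],[0,0,-0.02,20],[0,0,-0.02,20]]]'; python3 -c "
from h import *
go(505.7,-323.5,92.7,-0.02)";  python3 -m inch '[[[0,0,0,4],[0,0,0,8],[0,0,0,12],[0,0,0,16],[0,0,0,20],[0,0,0,20]]]';python3 -c "
from h import *
go(505.7,-323.5,92.7,-0.02)"
```

```text
clock: 13.28
eef_pos: [506.2, -323.3, 92.8]
tool_rot: [3.141, 0.0, 0.792]
force: [1.6, 0.3, 4.0]
width: 11.6
gripper_force: 61.4
t13.3 pos [ 506.2 -323.3   92.8] yaw 0.792 q5-7 [ 0.09  0.63 -0.34] f [1.6 0.3 4. ] Tz -0.01 w 11.6
row [-5.000e-02 -2.000e-02  1.000e-02  4.652e+01]
clock: 13.78
eef_pos: [506.3, -323.5, 92.8]
tool_rot: [3.141, 0.0, 0.445]
force: [0.4, 1.0, 2.9]
width: 11.7
gripper_force: 61.4
t13.8 pos [ 506.3 -323.5   92.8] yaw 0.445 q5-7 [-0.02  0.63 -0.59] f [0.4 1.  2.9] Tz 0.07 w 11.7
row [-5.000e-02 -3.000e-02  1.000e-02  2.664e+01]
```

```bash
python3 -m inch '[[[0,0,0,4],[0,0,0,8],[0,0,0,12],[0,0,0,12]]]';python3 -c "
from h import *
go(505.7,-323.5,92.7,-0.02)";  python3 -m inch '[[[0,0,0,4],[0,0,0,8],[0,0,0,12],[0,0,0,12]]]';python3 -c "
from h import *
go(505.7,-323.5,92.7,-0.02)"
```

```text
clock: 14.12
eef_pos: [506.3, -323.6, 92.8]
tool_rot: [3.141, -0.0, 0.236]
force: [0.9, -0.5, 4.7]
width: 11.6
gripper_force: 61.5
t14.1 pos [ 506.3 -323.6   92.8] yaw 0.236 q5-7 [-0.09  0.63 -0.73] f [ 0.9 -0.5  4.7] Tz 0.07 w 11.6
row [-5.000e-02 -2.000e-02  1.000e-02  1.469e+01]
clock: 14.45
eef_pos: [506.3, -323.6, 92.8]
tool_rot: [3.141, -0.0, 0.028]
force: [1.4, -0.2, 5.2]
width: 11.5
gripper_force: 61.6
t14.4 pos [ 506.3 -323.6   92.8] yaw 0.028 q5-7 [-0.15  0.63 -0.88] f [ 1.4 -0.2  5.2] Tz 0.13 w 11.5
row [-0.06 -0.01  0.01  2.74]
```

Next I'll creep on until the stop shows in the torque.

```bash
T='from h import *
go(505.7,-323.5,92.7,-0.02)'; python3 -m inch '[[[0,0,0,2],[0,0,0,3],[0,0,0,3]]]';python3 -c "$T";  python3 -m inch '[[[0,0,0,1.5],[0,0,0,3],[0,0,0,3]]]';python3 -c "$T"; python3 -m inch '[[[0,0,0,1],[0,0,0,2],[0,0,0,2]]]';python3 -c "$T"
```

```text
clock: 14.7
eef_pos: [506.3, -323.6, 92.8]
tool_rot: [3.141, -0.0, -0.024]
force: [1.6, 0.1, 5.1]
width: 11.3
gripper_force: 61.6
t14.7 pos [ 506.3 -323.6   92.8] yaw -0.024 q5-7 [-0.17  0.63 -0.92] f [1.6 0.1 5.1] Tz 0.14 w 11.3
row [-0.06 -0.01  0.01 -0.26]
clock: 14.95
eef_pos: [506.3, -323.5, 92.7]
tool_rot: [3.141, -0.0, -0.077]
force: [0.7, 0.5, 5.2]
width: 11.4
gripper_force: 61.6
t14.9 pos [ 506.3 -323.5   92.7] yaw -0.077 q5-7 [-0.18  0.63 -0.96] f [0.7 0.5 5.2] Tz 0.18 w 11.4
row [-0.06  0.    0.   -3.28]
clock: 15.2
eef_pos: [506.3, -323.6, 92.8]
tool_rot: [3.141, -0.001, -0.112]
force: [1.1, 1.0, 4.8]
width: 11.7
gripper_force: 61.6
t15.2 pos [ 506.3 -323.6   92.8] yaw -0.112 q5-7 [-0.2   0.64 -0.98] f [1.1 1.  4.8] Tz 0.13 w 11.7
row [-0.06  0.    0.01 -5.25]
```

```bash
T='from h import *
go(505.7,-323.5,92.7,-0.02)'; python3 -m inch '[[[0,0,0,1],[0,0,0,2],[0,0,0,2]]]'>/dev/null;python3 -c "$T"; python3 -m inch '[[[0,0,0,1],[0,0,0,2],[0,0,0,2]]]'>/dev/null;python3 -c "$T"
```

```text
t15.4 pos [ 506.3 -323.6   92.8] yaw -0.147 q5-7 [-0.21  0.64 -1.01] f [ 1.3 -0.6  4.3] Tz 0.11 w 11.7
row [-0.06 -0.    0.01 -7.26]
t15.7 pos [ 506.3 -323.6   92.8] yaw -0.181 q5-7 [-0.22  0.64 -1.03] f [2.  0.8 4.3] Tz 0.15 w 11.6
row [-0.07  0.    0.01 -9.25]
```

```bash
T='from h import *
go(505.7,-323.5,92.7,-0.02)'; python3 -m inch '[[[0,0,0,1],[0,0,0,1.5],[0,0,0,1.5]]]'>/dev/null;python3 -c "$T"; python3 -m inch '[[[0,0,0,1],[0,0,0,1.5],[0,0,0,1.5]]]'>/dev/null;python3 -c "$T
s=get_image('side');t=get_image('top')
f=lambda i,x,y,w,h,k: cv2.resize(i[y:y+h,x:x+w],None,fx=k,fy=k,interpolation=cv2.INTER_CUBIC)
cv2.imwrite('pics/c6.png',np.hstack([f(t,325,250,80,60,5),f(s,310,100,80,60,5)]))"
```

```text
t15.9 pos [ 506.3 -323.6   92.8] yaw -0.207 q5-7 [-0.23  0.64 -1.05] f [0.7 0.2 6.2] Tz 0.15 w 11.8
row [-6.000e-02  1.000e-02  1.000e-02 -1.073e+01]
t16.2 pos [ 506.3 -323.6   92.8] yaw -0.234 q5-7 [-0.23  0.64 -1.07] f [ 2.1 -0.4  4.9] Tz 0.09 w 11.4
row [-6.000e-02  1.000e-02  1.000e-02 -1.223e+01]
```

View pics/c6.png

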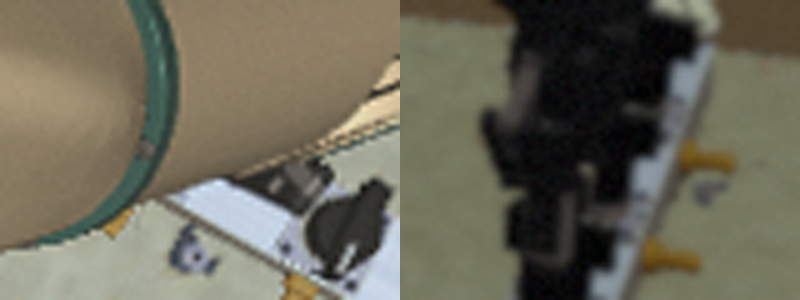

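The gripper hides the knob. I'll let go, back off upwards and look.

```bash
python3 -m inch '[[[0,0,0,0],[0,0,0,0],[0,0,0,0],[0,0,0,0]]]' 4.0; python3 -m inch '[[[0,0,-3,0],[0,0,-6,0],[0,0,-10,0],[-4,0,-11,0],[-8,0,-11,0],[-12,0,-11,0],[-16,0,-11,0],[-20,0,-11,0]]]'; python3 -m inch '[[[-4,0,0,0],[-8,0,0,0],[-8,0,0,0],[-8,0,0,0]]]'; python3 -c "
from h import *
s=get_image('side');t=get_image('top')
f=lambda i,x,y,w,h,k: cv2.resize(i[y:y+h,x:x+w],None,fx=k,fy=k,interpolation=cv2.INTER_CUBIC)
cv2.imwrite('pics/c7.png',np.hstack([f(t,335,250,50,60,8),f(s,315,110,50,60,8)]))"
```

```text
clock: 16.63
eef_pos: [505.4, -323.1, 92.0]
tool_rot: [-3.141, 0.002, -0.236]
force: [0.0, -0.7, 0.1]
width: 40.1
gripper_force: 0.0
clock: 17.3
eef_pos: [309.6, -275.6, 202.5]
tool_rot: [3.142, 0.0, -0.235]
force: [0.7, -0.3, 1.3]
width: 39.9
gripper_force: 0.0
clock: 17.63
eef_pos: [231.9, -256.8, 202.7]
tool_rot: [-3.141, 0.001, -0.239]
force: [1.2, -0.3, -0.1]
width: 39.8
gripper_force: 0.0
```

View pics/c7.png

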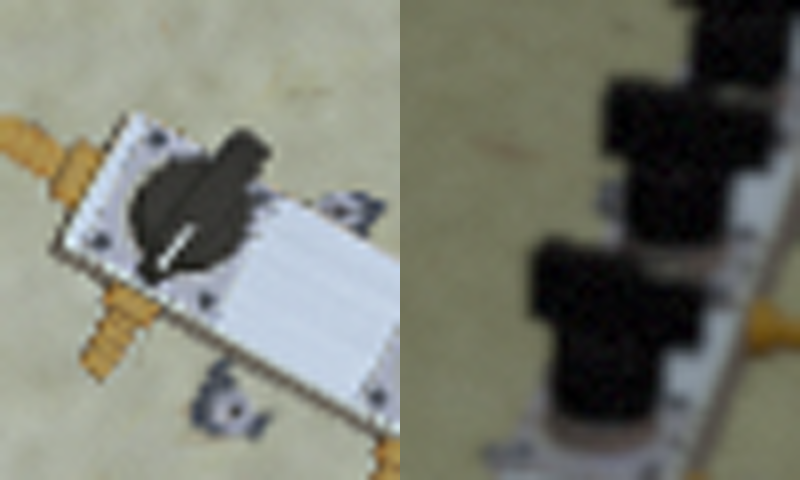

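The knob sits home: in the top crop its tip is at about (149,276) and its tail at (255,142), with the white line from (191,227) to (160,271). It looks slightly past square, so I'll measure the angle and compare it with the manifold edge and the neighbour.

```bash
python3 -c "
from h import *
g=lambda x,y,k,ox,oy:((x+.5)/k-.5+ox,(y+.5)/k-.5+oy)
def ang(a,b,z):
    A,B=atz('top',a,z),atz('top',b,z); d=B-A; return A.round(1),B.round(1),np.arctan2(-d[1],-d[0]).round(3)
print('bar',ang(g(255,142,8,335,250),g(149,276,8,335,250),112))
print('line',ang(g(191,227,8,335,250),g(160,271,8,335,250),112))
# neighbours, c3
h=lambda x,y:g(x,y,5.7,330,250)
print('n1',ang(h(403,213),h(347,310),112),'line',ang(h(377,278),h(360,306),112))
print('n2',ang(h(605,326),h(550,428),112),'line',ang(h(580,395),h(565,423),112))
print('end edge',ang(h(122,82),h(75,167),52))
"
```

```text
bar (array([ 527.5, -327.7,  112. ]), array([ 476.9, -316.6,  112. ]), np.float64(-0.216))
line (array([ 495.8, -321.5,  112. ]), array([ 479.8, -318.9,  112. ]), np.float64(-0.161))
n1 (array([ 522. , -420.5,  112. ]), array([ 474.8, -416.1,  112. ]), np.float64(-0.091)) line (array([ 492.5, -421.9,  112. ]), array([ 478.8, -420.3,  112. ]), np.float64(-0.112))
n2 (array([ 517.8, -517.2,  112. ]), array([ 469. , -513.4,  112. ]), np.float64(-0.079)) line (array([ 487. , -519.3,  112. ]), array([ 473.7, -518.2,  112. ]), np.float64(-0.076))
end edge (array([ 529.5, -295.4,   52. ]), array([ 486.3, -293.3,   52. ]), np.float64(-0.05))
```

The pointer is about 0.16 rad past square, so its tip is 4 to 5 mm past, inside the -2.5 to +8 mm window. That fits the stem being at or near its closed stop with the play taken up. The knob is home (force contact at the expected height) and the robot is clear, so I'll hand in.

```bash
python3 -c "
from cell import order
print(order.finish_job())"
```

```text
the job is handed in; nothing more can be done
None
```

I handed the job in with the knob fully home on the bare stem and its pointer about 4–5 mm past square (8 mm allowed); the arm is clear, but the torque never showed a clear rise at the closed stop, and the hand-in gave no verdict.

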